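Feel out the sticky spot on a brush-block feed slide

TASK

The feed slide that carries the brush block drags in places. Stroke its carriage gently by the grip tab through the full travel, first until it touches the rubber buffer on the robot's left, then all the way back until it touches the buffer on the right, feeling for where it drags hardest; do not ram the buffers. Then leave the carriage standing right on the single stickiest spot, so the fitter knows where to clean, let go, and leave the other things on the bench alone.

Things in the scene. Friction and masses are not known exactly. Their poses are not given: they have to be found in the camera images.
- feed_slide: green bed of the linear slide, fixed to the bench: 110 mm (x) by 410 mm (y) by 20 mm high, with a 60 mm high end bracket at each end. Origin: centre of its underside, on the bench. Its own y axis is the direction of travel, and points to the robot's left (turned up to 0.35 rad); z up.
- rail: steel rail along the middle of the bed, 24 mm wide, 384 mm long, top 38 mm above the bench; origin and axes as the bed. Dried glue hidden on it makes the carriage drag: one spot drags hard (about 9 N steady, up to 15 N on entering), one or two others lightly (about 3 N); elsewhere it takes 1.5 to 2 N to move. The spots cannot be seen. The carriage stays where it is let go.
- mid_travel (a point): point over the bed's origin, 45 mm above the bench: the carriage's origin at mid travel. The hard spot's middle catches the carriage's origin within 65 mm of here along the travel; light spots are 55 to 80 mm to either side of the hard one. A spot is a 12 mm level stretch where drag is steady, plus a 10 mm run-in at each end: drag is highest while entering over it, low while leaving.
- carriage: aluminium plate 110 mm (x) by 100 mm (y), top 66 mm above the bench, carrying a drilled wooden brush block (46 by 96 by 18 mm, far side) and the black grip tab (robot's side). Origin: 45 mm above the bench, over the rail's middle line, midway along the carriage; axes as the bed. It slides only along y, 240 mm in all: from -120 mm (touching the right buffer) to 120 mm (the left) from mid_travel.
- grip_tab (a point): top centre of the black upright grip tab on the carriage, 116 mm above the bench. The tab is 24 mm (x) by 12 mm thick (y, along the travel) and stands 50 mm above the plate; it is offset 30 mm in -x from the carriage's origin. Take it from above with the fingers closing along the travel; the 20 mm at its top is a good hold.
- left_buffer: black rubber buffer, 20 mm diameter, on the end bracket at the robot's left (+y end of the bed); its face is 170 mm from the bed's origin along y, 48 mm above the bench. Same origin and axes as the bed. It gives about 0.3 to 0.4 mm per newton; pressing it with more than 20 N counts as ramming.
- right_buffer: the same buffer at the robot's right (-y end), face at -170 mm along the bed's y. Same origin and axes as the bed.
- wire_spool: bystander: copper wire spool standing on the bench, 68 mm diameter, 52 mm high; origin under its centre
- spare_block: bystander: loose drilled wooden brush block lying flat, 50 by 130 by 20 mm; origin under its centre
- glue_jar: bystander: white jar with a black lid, 52 mm diameter, 70 mm high; origin under its centre
- screwdriver: bystander: screwdriver lying on the bench

How it is judged:
On the way, in this order (a step that is already met when the one before it is completed fails the run):
1. the carriage touches the left buffer (contact force between carriage and left_buffer above 0.5 N), for 0.05 s.
2. then the carriage touches the right buffer (contact force between carriage and right_buffer above 0.5 N), for 0.05 s.
At the end, for the whole second after the job is handed in: the carriage stands still on the stickiest spot, its centre within about 10 mm of that spot's middle, so that the spot bears on it with more than 6 N (the lighter spots bear with less than 4 N, the clean rail with none) (contact force between carriage and rail above 6 N and linear speed of carriage below 0.005 m/s); the robot touches nothing.
It fails at once if the carriage is rammed into the left rubber buffer with more than 20 N (contact force between carriage and left_buffer above 20 N).
It fails at once if the carriage is rammed into the right rubber buffer with more than 20 N (contact force between carriage and right_buffer above 20 N).
It fails at once if a bystander (spool, spare block, jar or screwdriver) is shifted by more than 20 mm (distance of any of wire_spool, spare_block, glue_jar, screwdriver from where it was at the start of the episode above 0.02 m).
It also fails if it takes over 54 s, if anything falls off the work surface, if the arm or the gripper's body presses on something with over 40 N, if the wrist force passes 120 N, or if a joint passes its speed limit or range.

ROBOT

A 6-joint arm with a two-finger parallel gripper is mounted at the origin on the work surface. World frame = base frame: x ahead of the robot, y to its left, z up, the work surface at z = 0. Lengths are in m, angles in rad, forces in N, time in s.
With the tool pointing down it reaches from about 0.3 to 0.775 m from the base axis. Payload 14.6 kg.
Tool frame: the origin (TCP) lies at the very end of the fingers, on their centre line; the grasp point (between the pads) lies 19 mm behind it (ctrl.hold_point_z is the z of the grasp point in the tool frame, in m); z points along the fingers, y is the direction in which the jaws open and shut (so a half turn about z gives the same grasp; the last joint's range is limited). The gripper opens to 94 mm and grips with 3 to 60 N. Pads are 16 mm wide; open, the fingers measure 119 mm over their backs; the gripper's body (75 mm by 177 mm) begins 78 mm behind the grasp point.
Start: joints at [-1.401, 0.3, 1.521, -0, 1.321, -0.067], TCP at [0.129, -0.535, 0.167] pointing down, gripper open.
Joint ranges: [-3.03, 3.03], [-0.79, 2.21], [0.23, 2.52], [-1.04, 4.18], [0, 3.07], [-2.55, 2.55]. Speed limits (rad/s): [2.22, 2.22, 2.57, 3.14, 3.14, 3.14].

INTERFACE

Orientations are given as [roll, pitch, yaw] about the fixed x, y, z axes, in that order (R = Rz(yaw) Ry(pitch) Rx(roll)).
In Python, from station import ctrl, cams, hand_in gives the robot as it stands.
- The arm moves only by the tool servo_tool, never from a script. Its argument "rows" is a list of rows, each a list of 7 numbers: the shift along the world's x, y, z in m, then the turn, a rotation vector about the world's x, y, z in rad, then the gripper command: -1 is shut, 1 is fully open, values between are in proportion. A call has exactly 8 rows; each row is the pose to reach, as a shift and turn from the pose measured when the call began; what a row does not reach only later rows make up. A row lasts 1/12 s, in which the tool goes at most 41.7 mm and 7.16 degrees, less where a joint would pass 70% of its speed; a pose out of reach is approached as far as the arm can. A call with a gripper value outside its range is refused whole. The fingers move at their own pace and stop on an object; "newtons" is the grip in N (left out, the last holds). Time passes only in rows, so rows that repeat a pose let the fingers close, or fill a call up. It gives the time, the measured TCP pose, the force and the opening at its end, in the units of the state.
- ctrl.get_obs(): the state, without advancing time (a new reading comes with each control period).
- cams.camera(name): name is "side" or "top"; returns a dict with "image" (420x560x3 uint8, red, green, blue), "depth" (420x560 float32, m along the optical axis (not along the pixel's ray), 0 where there is no reading), "fx", "fy", "cx", "cy" (pixels), "dist_coeffs" ([k1, k2, p1, p2, k3] as OpenCV has them; the pictures are not rectified), "rvec" (rotation vector, rad) and "tvec" (3), from world to camera coordinates, as OpenCV has them. Camera axes: x right, y down, z forward; pixel columns grow to the right and rows downward; lengths in m; the calibration is good to about 2 mm. A picture is of the moment at which its call begins.
- hand_in(): hands the job in, once; it reports no verdict.
Trained networks look in a picture, given as the dict that the camera call returned (one of the last four; its "shot" number tells which), for a name from the list of things; names that differ only in an ending like _2 or _b are one class to them, and where a whole thing is asked for, a point or a joint stands for the part that bears it (a point fixed in the world has none). Each returns a list of dicts, best first, with "p" (0 to 1); they miss things now and then, are a little off and sometimes report something else, mostly with a low value. They report only what shows in the picture. A call takes as long as a camera call.
- cams.spot_in(picture, name): "box" ([left, top, right, bottom] as shares, 0 to 1, of the picture: columns of its width, rows of its height, round what is visible of it).
- cams.place_of(picture, name): "at" ([column, row] as shares, 0 to 1, of the picture: columns of its width, rows of its height: a listed point, or the origin of a listed thing).
The state is a dict: "time_s": time; "qpos": joint angles; "joint_vel": joint speeds; "tau": joint torques, N m; "ee_pos": TCP position; "eef_rot": TCP orientation; "force": force on the tool from outside, world axes, zero at the start; "moment": the same for the moment, N m; "grip_width": finger opening in m.
Only numpy, scipy, OpenCV 4.12 (cv2) and the standard library are available. Lean on these libraries where they do the work, as an engineer would, in place of code of your own. Each camera call takes 0.05 s, during which the arm holds its last target.

## Working session

There is one attempt and no reset: what is moved stays moved. The work goes in short steps, Python scripts to look and compute and a tool call to move; the robot and the scene stay as the last step left them, time stands still between calls to the robot, and variables do not carry over. Pictures are saved under pics/ and viewed, and the job is handed in when it is done.

Besides the shell and the picture viewer there is one more tool, called after "Request:" in YAML: its name, and indented under it one key for each argument. servo_tool: Moves the arm, as the interface text tells. Its arguments: {"type":"object","properties":{"rows":{"type":"array"},"newtons":{"type":"number"}},"required":["rows"]}

```bash
mkdir -p pics
cat > h.py <<'E'
import numpy as np, cv2
from station import ctrl, cams, hand_in
def ray(c,uv):
    K=np.array([[c['fx'],0,c['cx']],[0,c['fy'],c['cy']],[0,0,1.]])
    n=cv2.undistortPoints(np.array([[uv]],float),K,np.array(c['dist_coeffs'],float))[0,0]
    R=cv2.Rodrigues(np.array(c['rvec'],float))[0]; t=np.array(c['tvec'],float)
    o=-R.T@t; d=R.T@np.array([n[0],n[1],1.]); return o,d
def atz(c,uv,z):
    o,d=ray(c,uv); return o+d*(z-o[2])/d[2]
def proj(c,P):
    K=np.array([[c['fx'],0,c['cx']],[0,c['fy'],c['cy']],[0,0,1.]])
    return cv2.projectPoints(np.array(P,float).reshape(-1,1,3),np.array(c['rvec'],float),np.array(c['tvec'],float),K,np.array(c['dist_coeffs'],float))[0][:,0]
E
python3 - <<'E'
from h import *
for n in ("top","side"):
    c=cams.camera(n); cv2.imwrite(f'pics/{n}1.png',c['image'][:,:,::-1])
    print(n,atz(c,(280,210),0), ray(c,(280,210))[0])
    for k,z in (("grip_tab",.116),("carriage",.045),("feed_slide",0),("rail",0),("left_buffer",0),("right_buffer",0),("mid_travel",.045)):
        try:
            for r in cams.place_of(c,k)[:2]:
                uv=np.array(r['at'])*[560,420]; print(k,round(r['p'],2),uv.round(1),atz(c,uv,z).round(4))
        except Exception as e: print(k,e)
print(ctrl.get_obs())
E
```

```text
top [0.60129217 0.04815787 0.        ] [0.47293437 0.05758837 1.10525254]
grip_tab 0.76 [357.  240.1] [ 0.5264 -0.0971  0.116 ]
grip_tab 0.33 [350.2 223.6] [ 0.5584 -0.0853  0.116 ]
carriage 0.85 [347.8 225.5] [ 0.5607 -0.0905  0.045 ]
feed_slide 0.63 [316.1 240.4] [ 0.534  -0.0276  0.    ]
rail 0.8 [316.9 239.3] [ 0.5363 -0.0293  0.    ]
left_buffer 0.18 [349.9 227.9] [ 0.5592 -0.101   0.    ]
mid_travel 0.92 [319.  236.6] [ 0.5393 -0.0302  0.045 ]
side [ 0.66583349 -0.13000371  0.        ] [0.31578235 0.83225597 0.55225841]
grip_tab 0.97 [343.5 174.5] [ 0.5238 -0.1212  0.116 ]
carriage 0.72 [245.1 267.8] [0.6204 0.167  0.045 ]
carriage 0.69 [322.5 208.5] [ 0.5565 -0.0906  0.045 ]
feed_slide 0.59 [320.3 242.3] [ 0.5413 -0.0302  0.    ]
mid_travel 0.56 [320.8 220.2] [ 0.5457 -0.0411  0.045 ]
{'time_s': 0.8, 'qpos': array([-1.40060265e+00,  2.99891813e-01,  1.52099768e+00,  3.93768169e-05,
        1.32069900e+00, -6.66321747e-02]), 'joint_vel': array([ 4.57053633e-04, -1.15669114e-05,  6.99252526e-04, -6.29536975e-04,
       -7.08414041e-04, -4.66320174e-04]), 'tau': array([-3.02981767e-03, -5.31637824e+01, -3.52907896e+01,  7.07957684e-02,
        2.12322775e-02, -4.39196890e-05]), 'ee_pos': array([ 0.12903021, -0.53464286,  0.16705106]), 'eef_rot': array([ 3.14158595e+00, -3.77895893e-05,  2.36816110e-01]), 'force': array([-0.25146568,  0.0092726 , -0.96950212]), 'moment': array([-0.01130715, -0.00311203, -0.00605407]), 'grip_width': 0.09401550764749526}
```

View pics/top1.png

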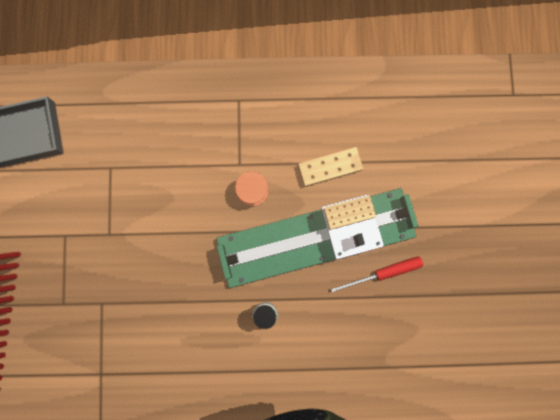

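View pics/side1.png

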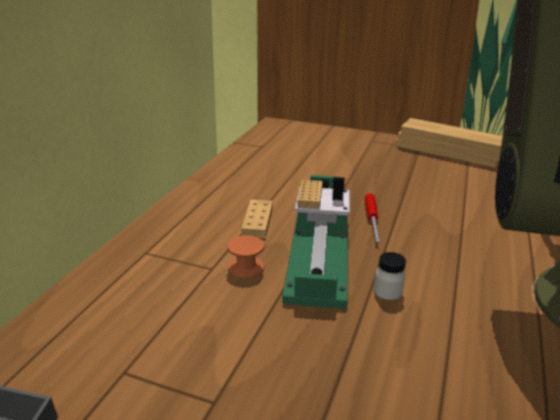

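Run:
```python
from h import *
c=cams.camera("top"); s=cams.camera("side")
def cloud(c):
    K=np.array([[c['fx'],0,c['cx']],[0,c['fy'],c['cy']],[0,0,1.]])
    v,u=np.mgrid[0:420,0:560]; uv=np.stack([u,v],-1).reshape(-1,1,2).astype(float)
    n=cv2.undistortPoints(uv,K,np.array(c['dist_coeffs'],float))[:,0]
    z=c['depth'].reshape(-1,1); X=np.hstack([n*z,z]); R=cv2.Rodrigues(np.array(c['rvec'],float))[0]
    return ((X-np.array(c['tvec']))@R).reshape(420,560,3)
P=cloud(c); im=c['image']; hsv=cv2.cvtColor(im,cv2.COLOR_RGB2HSV)
g=(hsv[...,0]>60)&(hsv[...,0]<95)&(hsv[...,1]>90)&(c['depth']>0)
g[:170]=0;g[300:]=0;g[:,:200]=0;g[:,430:]=0
Q=P[g]; print(len(Q),np.percentile(Q[:,2],[5,25,50,75,95]))
b=Q[(Q[:,2]>.005)&(Q[:,2]<.075)][:,:2].astype(np.float32)
r=cv2.minAreaRect(b); print('all',r); print(cv2.boxPoints(r))
b2=Q[(Q[:,2]>.012)&(Q[:,2]<.03)][:,:2].astype(np.float32)
r=cv2.minAreaRect(b2); print('bed',r)
# tab / plate
T=P[(np.abs(P[...,2]-.116)<.006)&(c['depth']>0)]; T=T[(abs(T[:,0]-.53)<.06)&(abs(T[:,1]+.1)<.08)]
print('tabtop',len(T),T.mean(0) if len(T) else 0, T.min(0),T.max(0))
T=P[(np.abs(P[...,2]-.066)<.005)&(hsv[...,1]<60)]; T=T[(abs(T[:,0]-.53)<.12)&(abs(T[:,1]+.1)<.1)]
print('plate',len(T),T[:,2].mean(),cv2.minAreaRect(T[:,:2].astype(np.float32)))
# triangulate tab
o1,d1=ray(c,(357,240.1)); o2,d2=ray(s,(343.5,174.5))
A=np.stack([d1,-d2],1); k=np.linalg.lstsq(A,o2-o1,rcond=None)[0]; print(o1+d1*k[0],o2+d2*k[1])
cv2.imwrite('pics/zt.png',cv2.resize(im[170:310,200:440,::-1],None,fx=3.2,fy=3.2,interpolation=cv2.INTER_CUBIC))
cv2.imwrite('pics/zs.png',cv2.resize(s['image'][150:310,240:440,::-1],None,fx=3.5,fy=3.5,interpolation=cv2.INTER_CUBIC))
```

```text
Traceback (most recent call last):
IndexError: index -1 is out of bounds for axis 0 with size 0
```

Run:
```python
from h import *
c=cams.camera("top"); s=cams.camera("side")
np.savez('shot.npz',**{('t_'+k):v for k,v in c.items()},**{('s_'+k):v for k,v in s.items()})
im=c['image'];print(im[270,240],im[225,310],c['depth'][270,240],(c['depth']>0).mean(), (s['depth']>0).mean())
hsv=cv2.cvtColor(im,cv2.COLOR_RGB2HSV);print(hsv[270,240],hsv[225,310],hsv[260,235])
o1,d1=ray(c,(357,240.1)); o2,d2=ray(s,(343.5,174.5))
A=np.stack([d1,-d2],1); k=np.linalg.lstsq(A,o2-o1,rcond=None)[0]; print(o1+d1*k[0],o2+d2*k[1])
cv2.imwrite('pics/zt.png',cv2.resize(im[170:310,200:440,::-1],None,fx=3.2,fy=3.2,interpolation=cv2.INTER_CUBIC))
cv2.imwrite('pics/zs.png',cv2.resize(s['image'][150:310,240:440,::-1],None,fx=3.5,fy=3.5,interpolation=cv2.INTER_CUBIC))
```

```text
[100 144 111] [81 98 76] 1.0780709 0.9961011904761905 0.9962159863945578
[ 68  78 144] [53 57 98] [19 60 60]
[ 0.52577611 -0.09532407  0.12732419] [ 0.51844696 -0.0968508   0.12716689]
```

View pics/zt.png

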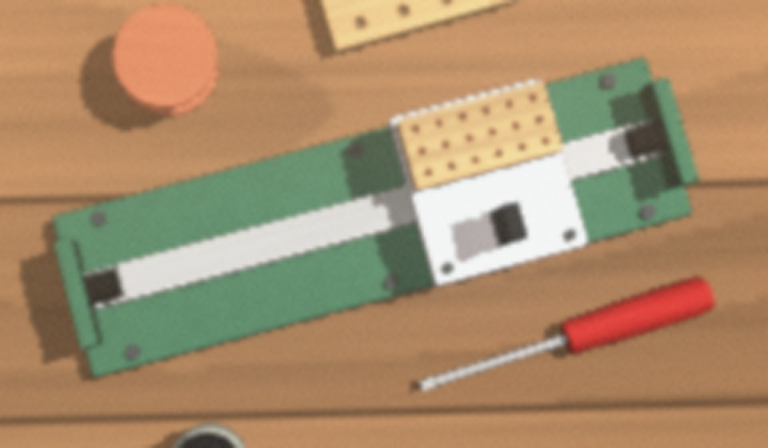

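View pics/zs.png

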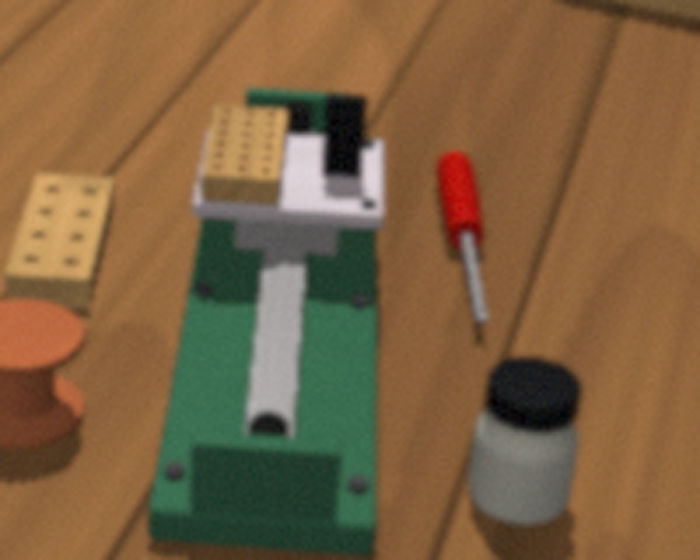

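Run:
```python
import h,numpy as np
from h import *
d=np.load('shot.npz'); c={k[2:]:d[k] for k in d if k[:2]=='t_'}; s={k[2:]:d[k] for k in d if k[:2]=='s_'}
f=lambda x,y:(200+x/3.2-.35,170+y/3.2-.35)
b=[atz(c,f(*p),.02) for p in [(55,217),(95,377),(690,213),(645,58)]]
TL,BL,BR,TR=b
print(np.round(b,4)); ctr=np.mean(b,0); e=(TL+BL-TR-BR); yaw=np.arctan2(-e[0],e[1]); print('bed ctr',ctr,'yaw',yaw,'len',np.linalg.norm(e)/2,'w',np.linalg.norm(TL-BL),np.linalg.norm(TR-BR))
p=[atz(c,f(*q),.066) for q in [(390,120),(435,285),(587,243),(540,80)]]
pc=np.mean(p,0); print('plate',pc,np.linalg.norm(p[0]-p[1]),np.linalg.norm(p[1]-p[2]))
Y=np.array([-np.sin(yaw),np.cos(yaw)]);X=np.array([Y[1],-Y[0]])
D=(pc-ctr)[:2]; print('travel',D@Y,'lat',D@X)
print('tab from plate',pc[:2]-.03*X,'from bed',ctr[:2]+Y*(D@Y)-.03*X)
print('tab direct',atz(c,f(509,223),.116))
g=lambda x,y:(240+x/3.5-.35,150+y/3.5-.35)
print('side tab top',atz(s,g(346,98),.116))
# side bed near corners
for q in [(152,515),(375,522)]: print(atz(s,g(*q),.02))
print('sd handle', atz(c,f(710,295),.02), atz(c,f(570,335),.02))
```

```text
[[ 0.5439  0.1824  0.02  ]
 [ 0.4393  0.1574  0.02  ]
 [ 0.5368 -0.2357  0.02  ]
 [ 0.6408 -0.2113  0.02  ]]
bed ctr [ 0.54020353 -0.02677666  0.02      ] yaw 0.2423313203418284 len 0.40520705293495635 w 0.10752366731323557 0.10679171595876615
plate [ 0.55704225 -0.09628202  0.066     ] 0.10760777712418838 0.09962398897954537
travel -0.07151522459403784 lat -0.0003322435341248063
tab from plate [ 0.52791882 -0.10348101] from bed [ 0.52824135 -0.10340129]
tab direct [ 0.52777146 -0.10044492  0.116     ]
side tab top [ 0.52949932 -0.10213284  0.116     ]
[0.54250486 0.18884365 0.02      ]
[0.4412807  0.15647448 0.02      ]
sd handle [ 0.48278705 -0.24591278  0.02      ] [ 0.45910441 -0.15265986  0.02      ]
```

Request:
servo_tool:
  rows:
    - [0.025,0.027,0,0,0,0.005,1]
    - [0.05,0.054,0,0,0,0.005,1]
    - [0.075,0.081,0,0,0,0.005,1]
    - [0.1,0.108,0,0,0,0.005,1]
    - [0.125,0.135,0,0,0,0.005,1]
    - [0.15,0.162,0,0,0,0.005,1]
    - [0.175,0.189,0,0,0,0.005,1]
    - [0.2,0.216,0,0,0,0.005,1]

```text
time_s: 1.67
ee_pos: [0.33, -0.3172, 0.1673]
eef_rot: [3.141, -0.0, 0.242]
force: [-0.1, 0.3, 0.0]
grip_width: 0.0941
```

Request:
servo_tool:
  rows:
    - [0.028,0.031,0,0,0,0,0.3]
    - [0.056,0.061,0,0,0,0,0.3]
    - [0.085,0.092,0,0,0,0,0.3]
    - [0.113,0.123,0,0,0,0,0.3]
    - [0.141,0.153,0,0,0,0,0.3]
    - [0.17,0.184,0,0,0,0,0.3]
    - [0.198,0.2147,0,0,0,0,0.3]
    - [0.198,0.2147,0,0,0,0,0.3]

```text
time_s: 2.33
ee_pos: [0.5308, -0.0979, 0.167]
eef_rot: [-3.141, -0.001, 0.246]
force: [-1.6, -0.1, 0.5]
grip_width: 0.0611
```

Run:
```python
from h import *
for n in ("top","side"):
    c=cams.camera(n); cv2.imwrite(f'pics/{n}2.png',cv2.resize(c['image'][100:310,200:480,::-1],None,fx=2.7,fy=2.7,interpolation=cv2.INTER_CUBIC))
```

```text
(no output)
```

View pics/side2.png

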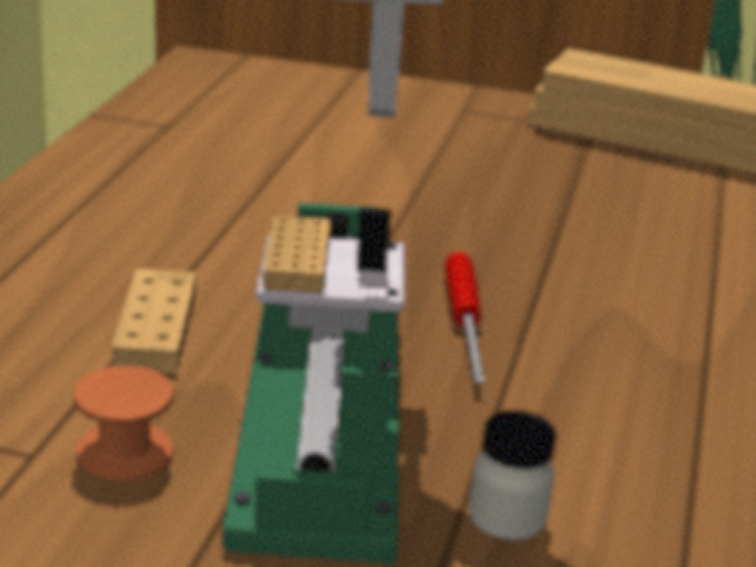

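```bash
python3 -c "
from h import *
o=ctrl.get_obs();print(o['ee_pos'],o['force'],o['eef_rot'],o['time_s'])"
```

```text
[ 0.52832357 -0.1013648   0.16685235] [-0.30888795 -0.60574294 -0.07650643] [3.14136273e+00 3.77595023e-04 2.44200003e-01] 2.4333
```

Settled on target. Descend.

Request:
servo_tool:
  rows:
    - [0,-0.001,-0.02,0,0,0,0]
    - [0,-0.001,-0.04,0,0,0,0]
    - [0,-0.001,-0.06,0,0,0,0]
    - [0,-0.001,-0.075,0,0,0,0]
    - [0,-0.001,-0.079,0,0,0,0]
    - [0,-0.001,-0.079,0,0,0,-0.5]
    - [0,-0.001,-0.079,0,0,0,-1]
    - [0,-0.001,-0.079,0,0,0,-1]
  newtons: 30

```text
time_s: 3.1
ee_pos: [0.5287, -0.1029, 0.0891]
eef_rot: [3.141, -0.001, 0.244]
force: [-0.2, -0.0, 0.7]
grip_width: 0.0303
```

Request:
servo_tool:
  rows:
    - [0,0,0,0,0,0,-1]
    - [0,0,0,0,0,0,-1]
    - [0,0,0,0,0,0,-1]
    - [0,0,0,0,0,0,-1]
    - [0,0,0,0,0,0,-1]
    - [0,0,0,0,0,0,-1]
    - [0,0,0,0,0,0,-1]
    - [0,0,0,0,0,0,-1]

```text
time_s: 3.77
ee_pos: [0.5287, -0.1029, 0.0891]
eef_rot: [3.141, -0.001, 0.244]
force: [0.5, -0.1, 0.3]
grip_width: 0.0003
```

Run:
```python
from h import *
for n in ("top","side"):
    c=cams.camera(n); cv2.imwrite(f'pics/{n}3.png',cv2.resize(c['image'][100:310,200:480,::-1],None,fx=2.7,fy=2.7,interpolation=cv2.INTER_CUBIC))
o=ctrl.get_obs();P=o['ee_pos'];print(P,proj(c,[P])[0], (proj(c,[P])[0]-[200,100])*2.7)
```

```text
[ 0.52868228 -0.10288809  0.08904706] [338.15661427 189.4224397 ] [373.02285853 241.44058718]
```

View pics/side3.png

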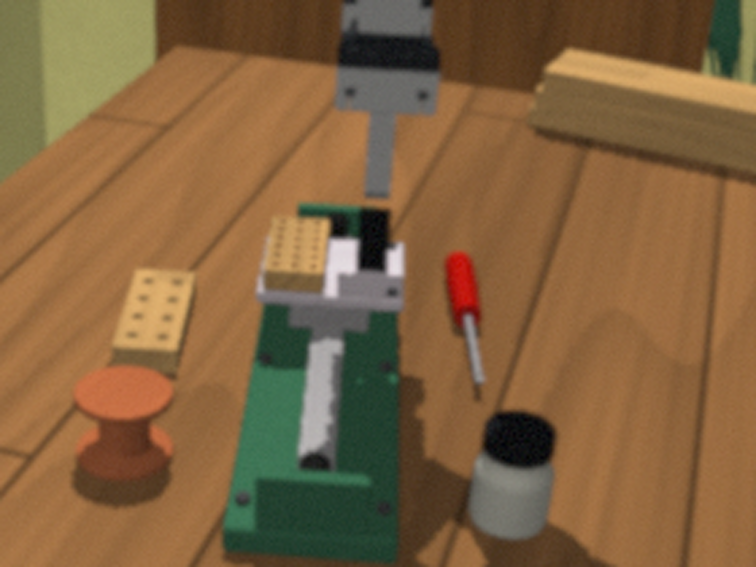

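View pics/top3.png

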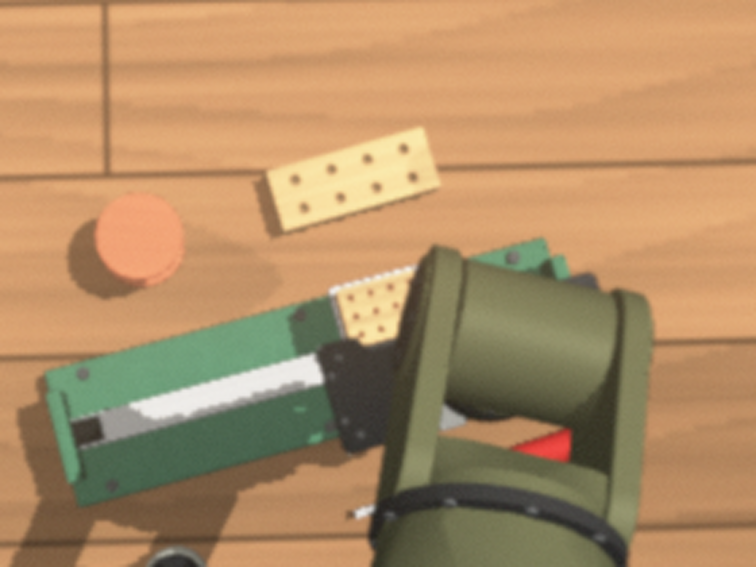

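Run:
```python
from h import *
c=cams.camera("side"); t=cams.camera("top")
def pw(c,u,v):
    K=np.array([[c['fx'],0,c['cx']],[0,c['fy'],c['cy']],[0,0,1.]])
    z=c['depth'][v,u]; n=cv2.undistortPoints(np.array([[[u,v]]],float),K,np.array(c['dist_coeffs'],float))[0,0]
    R=cv2.Rodrigues(np.array(c['rvec'],float))[0]
    return R.T@(np.array([n[0]*z,n[1]*z,z])-np.array(c['tvec'],float).ravel())
g=lambda x,y:(int(200+x/2.7),int(100+y/2.7))
for nm,q in dict(finger_tip=(380,188),finger_mid=(380,150),plate_of_gripper=(385,98),tabtop=(375,213),tabmid=(375,240),block=(300,250),plate=(345,265),bedleft=(260,505),brk=(310,510)).items(): print(nm,pw(c,*g(*q)).round(4))
print('top: dark body',pw(t,*g(340,420)).round(4),pw(t,*g(365,370)).round(4),'block',pw(t,*g(370,310)).round(4),'bed',pw(t,*g(200,350)).round(4),'wood',pw(t,*g(300,30)).round(4))
P=np.array([.5287,-.1029,.089]);print((proj(c,[P,P+[0,0,.078],P+[0,0,.1]])-[200,100])*2.7)
print(c['tvec'],c['rvec'])
```

```text
finger_tip [ 0.525  -0.0906  0.1407]
finger_mid [ 0.5267 -0.0896  0.171 ]
plate_of_gripper [ 0.5107 -0.0252  0.2348]
tabtop [ 0.5297 -0.0984  0.1168]
tabmid [ 0.5275 -0.0954  0.0959]
block [ 0.5805 -0.0811  0.0836]
plate [ 0.5515 -0.1038  0.0644]
bedleft [0.5238 0.1785 0.0381]
brk [0.4944 0.1728 0.0398]
top: dark body [ 0.4954 -0.0206  0.2671] [ 0.5242 -0.0381  0.2649] block [ 0.5812 -0.0646  0.0817] bed [0.5591 0.0619 0.0182] wood [ 0.8197 -0.0254  0.0009]
[[373.00048472 241.48569388]
 [379.57102952 146.83858354]
 [381.46877053 119.00609416]]
[0.56513126 0.17914615 0.86364991] [ 0.44862238 -2.52428478  1.52401776]
```

Run:
```python
from h import *
d=np.load('shot.npz'); s={k[2:]:d[k] for k in d if k[:2]=='s_'}
from scipy.optimize import brentq
def zfor(x,y,v): return brentq(lambda z:(proj(s,[[x,y,z]])[0][1]-100)*2.7-v,0,.4)
print('now',zfor(.5287,-.0979,196))
# near finger face at half opening +y side
print('before',zfor(.5287-.03*.24,-.1014+.035,115),zfor(.5287,-.1014,115))
o=ctrl.get_obs();print(o['qpos'],o['tau'],o['force'],o['ee_pos'],o['grip_width'])
```

```text
now 0.12920742362451768
before 0.2060249968386846 0.1926608808190576
[-2.59957606e-01  3.51117479e-01  1.64376841e+00 -4.50507087e-04
  1.14523762e+00  1.06731022e+00] [ 3.74842290e-03 -5.34744680e+01 -3.26680219e+01  4.44669148e-02
 -6.08356157e-02  7.43968189e-05] [-0.59984708 -0.95246587  0.02262527] [ 0.52870357 -0.10288127  0.08906535] 0.00037200531375655374
```

Request:
servo_tool:
  rows:
    - [0,0,0,0,0,0,0.1]
    - [0,0,0,0,0,0,0.1]
    - [0,0,0,0,0,0,0.1]
    - [0,0,0,0,0,0,0.1]
    - [0,0,0,0,0,0,0.1]
    - [0,0,0,0,0,0,0.1]
    - [0,0,-0.01,0,0,0,0.1]
    - [0,0,-0.02,0,0,0,0.1]

```text
time_s: 4.63
ee_pos: [0.5289, -0.1029, 0.0685]
eef_rot: [3.14, -0.002, 0.244]
force: [0.5, 0.6, -1.1]
grip_width: 0.0497
```

Run:
```python
from h import *
for n in ("side",):
    c=cams.camera(n); cv2.imwrite(f'pics/{n}4.png',cv2.resize(c['image'][100:310,200:480,::-1],None,fx=2.7,fy=2.7,interpolation=cv2.INTER_CUBIC))
o=ctrl.get_obs();P=o['ee_pos'];print(P,o['grip_width'],o['force'])
```

```text
[ 0.52759657 -0.10261094  0.06600475] 0.05099417852731444 [-0.73125129  0.50391438 -2.07599913]
```

View pics/side4.png

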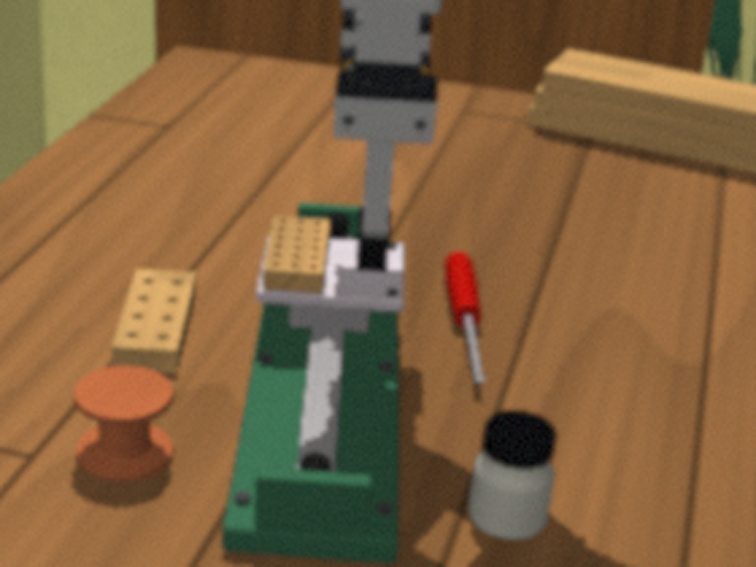

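Run:
```python
from h import *
d=np.load('shot.npz'); s={k[2:]:d[k] for k in d if k[:2]=='s_'}
from scipy.optimize import brentq
for y in (-.08,-.07,-.06): print(brentq(lambda z:(proj(s,[[.522,y,z]])[0][1]-100)*2.7-241,0,.4))
```

```text
0.1010178769566798
0.10555353862844595
0.11008925402061458
```

Request:
servo_tool:
  rows:
    - [0.001,0,-0.01,0,0,0,0.1]
    - [0.001,0,-0.018,0,0,0,0.1]
    - [0.001,0,-0.018,0,0,0,-1]
    - [0.001,0,-0.018,0,0,0,-1]
    - [0.001,0,-0.018,0,0,0,-1]
    - [0.001,0,-0.018,0,0,0,-1]
    - [0.001,0,-0.018,0,0,0,-1]
    - [0.001,0,-0.018,0,0,0,-1]
  newtons: 40

```text
time_s: 5.35
ee_pos: [0.5288, -0.1027, 0.0484]
eef_rot: [3.141, 0.001, 0.244]
force: [0.8, -0.0, 0.4]
grip_width: 0.0149
```

Request:
servo_tool:
  rows:
    - [0,0,0,0,0,0,-1]
    - [0,0,0,0,0,0,-1]
    - [0,0,0,0,0,0,-1]
    - [0,0,0,0,0,0,-1]
    - [0,0,0,0,0,0,-1]
    - [0,0,0,0,0,0,-1]
    - [0,0,0,0,0,0,-1]
    - [0,0,0,0,0,0,-1]

```text
time_s: 6.02
ee_pos: [0.5289, -0.1028, 0.0484]
eef_rot: [3.141, 0.001, 0.244]
force: [-0.9, -2.0, -0.8]
grip_width: 0.0119
```

Request:
servo_tool:
  rows:
    - [-0.0004,0.0015,0,0,0,0,-1]
    - [-0.0007,0.0029,0,0,0,0,-1]
    - [-0.0011,0.0044,0,0,0,0,-1]
    - [-0.0014,0.0058,0,0,0,0,-1]
    - [-0.0018,0.0073,0,0,0,0,-1]
    - [-0.0022,0.0087,0,0,0,0,-1]
    - [-0.0025,0.0102,0,0,0,0,-1]
    - [-0.0029,0.0117,0,0,0,0,-1]

```text
time_s: 6.68
ee_pos: [0.5259, -0.0909, 0.0484]
eef_rot: [3.141, 0.001, 0.244]
force: [1.5, -2.3, -0.5]
grip_width: 0.0114
```

Request:
servo_tool:
  rows:
    - [-0.0004,0.0015,0,0,0,0,-1]
    - [-0.0007,0.0029,0,0,0,0,-1]
    - [-0.0011,0.0044,0,0,0,0,-1]
    - [-0.0014,0.0058,0,0,0,0,-1]
    - [-0.0018,0.0073,0,0,0,0,-1]
    - [-0.0022,0.0087,0,0,0,0,-1]
    - [-0.0025,0.0102,0,0,0,0,-1]
    - [-0.0029,0.0117,0,0,0,0,-1]

```text
time_s: 7.35
ee_pos: [0.523, -0.0791, 0.0484]
eef_rot: [3.141, 0.001, 0.244]
force: [1.9, -1.8, -1.3]
grip_width: 0.0116
```

Request:
servo_tool:
  rows:
    - [-0.0004,0.0015,0,0,0,0,-1]
    - [-0.0007,0.0029,0,0,0,0,-1]
    - [-0.0011,0.0044,0,0,0,0,-1]
    - [-0.0014,0.0058,0,0,0,0,-1]
    - [-0.0018,0.0073,0,0,0,0,-1]
    - [-0.0022,0.0087,0,0,0,0,-1]
    - [-0.0025,0.0102,0,0,0,0,-1]
    - [-0.0029,0.0117,0,0,0,0,-1]

```text
time_s: 8.02
ee_pos: [0.5201, -0.0672, 0.0484]
eef_rot: [3.141, 0.001, 0.244]
force: [2.3, -0.7, -1.4]
grip_width: 0.0115
```

Request:
servo_tool:
  rows:
    - [-0.0004,0.0015,0,0,0,0,-1]
    - [-0.0007,0.0029,0,0,0,0,-1]
    - [-0.0011,0.0044,0,0,0,0,-1]
    - [-0.0014,0.0058,0,0,0,0,-1]
    - [-0.0018,0.0073,0,0,0,0,-1]
    - [-0.0022,0.0087,0,0,0,0,-1]
    - [-0.0025,0.0102,0,0,0,0,-1]
    - [-0.0029,0.0117,0,0,0,0,-1]

```text
time_s: 8.68
ee_pos: [0.5172, -0.0554, 0.0484]
eef_rot: [3.141, 0.001, 0.244]
force: [1.9, -0.8, -1.9]
grip_width: 0.0116
```

Request:
servo_tool:
  rows:
    - [-0.0004,0.0015,0,0,0,0,-1]
    - [-0.0007,0.0029,0,0,0,0,-1]
    - [-0.0011,0.0044,0,0,0,0,-1]
    - [-0.0014,0.0058,0,0,0,0,-1]
    - [-0.0018,0.0073,0,0,0,0,-1]
    - [-0.0022,0.0087,0,0,0,0,-1]
    - [-0.0025,0.0102,0,0,0,0,-1]
    - [-0.0029,0.0117,0,0,0,0,-1]

```text
time_s: 9.35
ee_pos: [0.5143, -0.0436, 0.0484]
eef_rot: [3.141, 0.0, 0.244]
force: [4.2, -1.7, -2.7]
grip_width: 0.0118
```

Request:
servo_tool:
  rows:
    - [-0.0004,0.0015,0,0,0,0,-1]
    - [-0.0007,0.0029,0,0,0,0,-1]
    - [-0.0011,0.0044,0,0,0,0,-1]
    - [-0.0014,0.0058,0,0,0,0,-1]
    - [-0.0018,0.0073,0,0,0,0,-1]
    - [-0.0022,0.0087,0,0,0,0,-1]
    - [-0.0025,0.0102,0,0,0,0,-1]
    - [-0.0029,0.0117,0,0,0,0,-1]

```text
time_s: 10.02
ee_pos: [0.5114, -0.0317, 0.0484]
eef_rot: [3.141, 0.0, 0.244]
force: [3.5, -0.1, -3.9]
grip_width: 0.0118
```

Request:
servo_tool:
  rows:
    - [-0.0003,0.0015,0,0,0,0,-1]
    - [-0.0005,0.0029,0,0,0,0,-1]
    - [-0.0008,0.0044,0,0,0,0,-1]
    - [-0.001,0.0058,0,0,0,0,-1]
    - [-0.0012,0.0073,0,0,0,0,-1]
    - [-0.0015,0.0087,0,0,0,0,-1]
    - [-0.0018,0.0102,0,0,0,0,-1]
    - [-0.002,0.0117,0,0,0,0,-1]

```text
time_s: 10.68
ee_pos: [0.5085, -0.02, 0.0484]
eef_rot: [3.142, 0.002, 0.244]
force: [-8.1, -4.0, 4.8]
grip_width: 0.0115
```

Request:
servo_tool:
  rows:
    - [-0.0003,0.0015,0,0,0,0,-1]
    - [-0.0006,0.0029,0,0,0,0,-1]
    - [-0.001,0.0044,0,0,0,0,-1]
    - [-0.0013,0.0058,0,0,0,0,-1]
    - [-0.0016,0.0073,0,0,0,0,-1]
    - [-0.002,0.0087,0,0,0,0,-1]
    - [-0.0023,0.0102,0,0,0,0,-1]
    - [-0.0026,0.0117,0,0,0,0,-1]

```text
time_s: 11.35
ee_pos: [0.5056, -0.0082, 0.0484]
eef_rot: [-3.141, 0.003, 0.244]
force: [-5.7, -3.4, 3.6]
grip_width: 0.0112
```

Request:
servo_tool:
  rows:
    - [-0.0003,0.0015,0,0,0,0,-1]
    - [-0.0006,0.0029,0,0,0,0,-1]
    - [-0.001,0.0044,0,0,0,0,-1]
    - [-0.0013,0.0058,0,0,0,0,-1]
    - [-0.0016,0.0073,0,0,0,0,-1]
    - [-0.002,0.0087,0,0,0,0,-1]
    - [-0.0023,0.0102,0,0,0,0,-1]
    - [-0.0026,0.0117,0,0,0,0,-1]

```text
time_s: 12.02
ee_pos: [0.5027, 0.0036, 0.0484]
eef_rot: [-3.141, 0.004, 0.244]
force: [-6.5, -4.4, 3.5]
grip_width: 0.0114
```

Request:
servo_tool:
  rows:
    - [-0.0006,0.0015,0,0,0,0,-1]
    - [-0.0009,0.0029,0,0,0,0,-1]
    - [-0.0013,0.0044,0,0,0,0,-1]
    - [-0.0016,0.0058,0,0,0,0,-1]
    - [-0.002,0.0073,0,0,0,0,-1]
    - [-0.0024,0.0087,0,0,0,0,-1]
    - [-0.0027,0.0102,0,0,0,0,-1]
    - [-0.0031,0.0117,0,0,0,0,-1]

```text
time_s: 12.68
ee_pos: [0.4999, 0.0148, 0.0484]
eef_rot: [3.141, 0.003, 0.244]
force: [1.2, -6.6, -1.1]
grip_width: 0.012
```

Request:
servo_tool:
  rows:
    - [-0.0004,0.0015,0,0,0,0,-1]
    - [-0.0007,0.0029,0,0,0,0,-1]
    - [-0.0011,0.0044,0,0,0,0,-1]
    - [-0.0014,0.0058,0,0,0,0,-1]
    - [-0.0018,0.0073,0,0,0,0,-1]
    - [-0.0022,0.0087,0,0,0,0,-1]
    - [-0.0025,0.0102,0,0,0,0,-1]
    - [-0.0029,0.0117,0,0,0,0,-1]

```text
time_s: 13.35
ee_pos: [0.4972, 0.026, 0.0484]
eef_rot: [3.14, 0.003, 0.243]
force: [-0.9, -8.7, 0.1]
grip_width: 0.0121
```

Request:
servo_tool:
  rows:
    - [-0.0004,0.0015,0,0,0,0,-1]
    - [-0.0007,0.0029,0,0,0,0,-1]
    - [-0.0011,0.0044,0,0,0,0,-1]
    - [-0.0014,0.0058,0,0,0,0,-1]
    - [-0.0018,0.0073,0,0,0,0,-1]
    - [-0.0022,0.0087,0,0,0,0,-1]
    - [-0.0025,0.0102,0,0,0,0,-1]
    - [-0.0029,0.0117,0,0,0,0,-1]

```text
time_s: 14.02
ee_pos: [0.4942, 0.038, 0.0484]
eef_rot: [3.14, 0.003, 0.243]
force: [-1.2, -1.9, 0.3]
grip_width: 0.0117
```

Request:
servo_tool:
  rows:
    - [-0.0004,0.0015,0,0,0,0,-1]
    - [-0.0008,0.0029,0,0,0,0,-1]
    - [-0.0011,0.0044,0,0,0,0,-1]
    - [-0.0014,0.0058,0,0,0,0,-1]
    - [-0.0018,0.0073,0,0,0,0,-1]
    - [-0.0022,0.0087,0,0,0,0,-1]
    - [-0.0025,0.0102,0,0,0,0,-1]
    - [-0.0029,0.0117,0,0,0,0,-1]

```text
time_s: 14.68
ee_pos: [0.4913, 0.0499, 0.0484]
eef_rot: [3.14, 0.003, 0.243]
force: [-1.3, -1.5, -1.3]
grip_width: 0.0115
```

Request:
servo_tool:
  rows:
    - [-0.0004,0.0015,0,0,0,0,-1]
    - [-0.0008,0.0029,0,0,0,0,-1]
    - [-0.0011,0.0044,0,0,0,0,-1]
    - [-0.0014,0.0058,0,0,0,0,-1]
    - [-0.0018,0.0073,0,0,0,0,-1]
    - [-0.0022,0.0087,0,0,0,0,-1]
    - [-0.0025,0.0102,0,0,0,0,-1]
    - [-0.0029,0.0117,0,0,0,0,-1]

```text
time_s: 15.35
ee_pos: [0.4884, 0.0617, 0.0484]
eef_rot: [3.14, 0.003, 0.243]
force: [0.8, -2.0, -0.9]
grip_width: 0.0119
```

Request:
servo_tool:
  rows:
    - [-0.0004,0.0015,0,0,0,0,-1]
    - [-0.0008,0.0029,0,0,0,0,-1]
    - [-0.0011,0.0044,0,0,0,0,-1]
    - [-0.0014,0.0058,0,0,0,0,-1]
    - [-0.0018,0.0073,0,0,0,0,-1]
    - [-0.0022,0.0087,0,0,0,0,-1]
    - [-0.0025,0.0102,0,0,0,0,-1]
    - [-0.0027,0.011,0,0,0,0,-1]

```text
time_s: 16.02
ee_pos: [0.4857, 0.0729, 0.0484]
eef_rot: [3.14, 0.003, 0.243]
force: [0.3, -1.0, -1.8]
grip_width: 0.0119
```

Request:
servo_tool:
  rows:
    - [-0.0002,0.001,0,0,0,0,-1]
    - [-0.0005,0.002,0,0,0,0,-1]
    - [-0.0007,0.003,0,0,0,0,-1]
    - [-0.001,0.004,0,0,0,0,-1]
    - [-0.0012,0.005,0,0,0,0,-1]
    - [-0.0015,0.006,0,0,0,0,-1]
    - [-0.0017,0.007,0,0,0,0,-1]
    - [-0.002,0.008,0,0,0,0,-1]

```text
time_s: 16.68
ee_pos: [0.4837, 0.081, 0.0484]
eef_rot: [3.14, 0.003, 0.243]
force: [0.2, -2.1, -1.5]
grip_width: 0.0119
```

Request:
servo_tool:
  rows:
    - [-0.0001,0.0004,0,0,0,0,-1]
    - [-0.0002,0.0008,0,0,0,0,-1]
    - [-0.0003,0.0012,0,0,0,0,-1]
    - [-0.0004,0.0016,0,0,0,0,-1]
    - [-0.0005,0.002,0,0,0,0,-1]
    - [-0.0006,0.0024,0,0,0,0,-1]
    - [-0.0007,0.0028,0,0,0,0,-1]
    - [-0.0007,0.003,0,0,0,0,-1]

```text
time_s: 17.35
ee_pos: [0.483, 0.0837, 0.0484]
eef_rot: [3.139, 0.003, 0.243]
force: [1.4, -6.3, -2.1]
grip_width: 0.0119
```

Request:
servo_tool:
  rows:
    - [-0.0001,0.0003,0,0,0,0,-1]
    - [-0.0001,0.0006,0,0,0,0,-1]
    - [-0.0002,0.0009,0,0,0,0,-1]
    - [-0.0003,0.0012,0,0,0,0,-1]
    - [-0.0004,0.0015,0,0,0,0,-1]
    - [-0.0004,0.0015,0,0,0,0,-1]
    - [-0.0004,0.0015,0,0,0,0,-1]
    - [-0.0004,0.0015,0,0,0,0,-1]

```text
time_s: 18.02
ee_pos: [0.4828, 0.0847, 0.0484]
eef_rot: [3.139, 0.003, 0.243]
force: [2.5, -6.8, -2.2]
grip_width: 0.0118
```

Request:
servo_tool:
  rows:
    - [-0.0001,0.0004,0,0,0,0,-1]
    - [-0.0002,0.0008,0,0,0,0,-1]
    - [-0.0003,0.0012,0,0,0,0,-1]
    - [-0.0004,0.0016,0,0,0,0,-1]
    - [-0.0005,0.002,0,0,0,0,-1]
    - [-0.0005,0.002,0,0,0,0,-1]
    - [-0.0004,0.0015,0,0,0,0,-1]
    - [-0.0002,0.001,0,0,0,0,-1]

```text
time_s: 18.68
ee_pos: [0.4827, 0.0853, 0.0484]
eef_rot: [3.138, 0.003, 0.243]
force: [0.8, -5.3, -1.7]
grip_width: 0.0118
```

Request:
servo_tool:
  rows:
    - [0.0007,-0.003,0,0,0,0,-1]
    - [0.0015,-0.006,0,0,0,0,-1]
    - [0.0022,-0.009,0,0,0,0,-1]
    - [0.003,-0.012,0,0,0,0,-1]
    - [0.0037,-0.015,0,0,0,0,-1]
    - [0.0045,-0.018,0,0,0,0,-1]
    - [0.0052,-0.021,0,0,0,0,-1]
    - [0.006,-0.024,0,0,0,0,-1]

```text
time_s: 19.35
ee_pos: [0.4886, 0.061, 0.0484]
eef_rot: [3.138, 0.003, 0.243]
force: [-1.7, 1.0, 1.2]
grip_width: 0.0118
```

Request:
servo_tool:
  rows:
    - [0.0004,-0.0015,0,0,0,0,-1]
    - [0.0008,-0.003,0,0,0,0,-1]
    - [0.0011,-0.0045,0,0,0,0,-1]
    - [0.0015,-0.006,0,0,0,0,-1]
    - [0.0019,-0.0075,0,0,0,0,-1]
    - [0.0022,-0.009,0,0,0,0,-1]
    - [0.0026,-0.0105,0,0,0,0,-1]
    - [0.003,-0.012,0,0,0,0,-1]

```text
time_s: 20.02
ee_pos: [0.4916, 0.0488, 0.0484]
eef_rot: [3.138, 0.003, 0.243]
force: [-2.2, 1.7, 1.3]
grip_width: 0.0117
```

Request:
servo_tool:
  rows:
    - [0.0002,-0.0007,0,0,0,0,-1]
    - [0.0004,-0.0015,0,0,0,0,-1]
    - [0.0006,-0.0023,0,0,0,0,-1]
    - [0.0007,-0.003,0,0,0,0,-1]
    - [0.0009,-0.0037,0,0,0,0,-1]
    - [0.0011,-0.0045,0,0,0,0,-1]
    - [0.0013,-0.0053,0,0,0,0,-1]
    - [0.0015,-0.006,0,0,0,0,-1]

```text
time_s: 20.68
ee_pos: [0.4931, 0.0428, 0.0484]
eef_rot: [3.138, 0.003, 0.243]
force: [-3.8, 2.0, 0.8]
grip_width: 0.0116
```

Request:
servo_tool:
  rows:
    - [0.0001,-0.0005,0,0,0,0,-1]
    - [0.0002,-0.001,0,0,0,0,-1]
    - [0.0004,-0.0015,0,0,0,0,-1]
    - [0.0005,-0.002,0,0,0,0,-1]
    - [0.0006,-0.0025,0,0,0,0,-1]
    - [0.0007,-0.003,0,0,0,0,-1]
    - [0.0009,-0.0035,0,0,0,0,-1]
    - [0.001,-0.004,0,0,0,0,-1]

```text
time_s: 21.35
ee_pos: [0.494, 0.0387, 0.0484]
eef_rot: [3.138, 0.003, 0.243]
force: [-2.1, 1.4, 1.0]
grip_width: 0.0115
```

Request:
servo_tool:
  rows:
    - [0.0001,-0.0005,0,0,0,0,-1]
    - [0.0002,-0.001,0,0,0,0,-1]
    - [0.0004,-0.0015,0,0,0,0,-1]
    - [0.0005,-0.002,0,0,0,0,-1]
    - [0.0006,-0.0025,0,0,0,0,-1]
    - [0.0007,-0.003,0,0,0,0,-1]
    - [0.0009,-0.0035,0,0,0,0,-1]
    - [0.001,-0.004,0,0,0,0,-1]

```text
time_s: 22.02
ee_pos: [0.495, 0.0348, 0.0484]
eef_rot: [3.139, 0.004, 0.243]
force: [-3.4, 4.2, 1.4]
grip_width: 0.0119
```

Request:
servo_tool:
  rows:
    - [0.0001,-0.0005,0,0,0,0,-1]
    - [0.0002,-0.001,0,0,0,0,-1]
    - [0.0004,-0.0015,0,0,0,0,-1]
    - [0.0005,-0.002,0,0,0,0,-1]
    - [0.0006,-0.0025,0,0,0,0,-1]
    - [0.0007,-0.003,0,0,0,0,-1]
    - [0.0009,-0.0035,0,0,0,0,-1]
    - [0.001,-0.004,0,0,0,0,-1]

```text
time_s: 22.68
ee_pos: [0.4958, 0.0313, 0.0484]
eef_rot: [3.139, 0.004, 0.243]
force: [-3.1, 8.7, 2.5]
grip_width: 0.0117
```

Request:
servo_tool:
  rows:
    - [0.0001,-0.0005,0,0,0,0,-1]
    - [0.0002,-0.001,0,0,0,0,-1]
    - [0.0004,-0.0015,0,0,0,0,-1]
    - [0.0005,-0.002,0,0,0,0,-1]
    - [0.0006,-0.0025,0,0,0,0,-1]
    - [0.0007,-0.003,0,0,0,0,-1]
    - [0.0009,-0.0035,0,0,0,0,-1]
    - [0.001,-0.004,0,0,0,0,-1]

```text
time_s: 23.35
ee_pos: [0.4967, 0.0279, 0.0484]
eef_rot: [3.14, 0.004, 0.243]
force: [-3.4, 7.3, 2.0]
grip_width: 0.0116
```

Request:
servo_tool:
  rows:
    - [0.0001,-0.0005,0,0,0,0,-1]
    - [0.0002,-0.001,0,0,0,0,-1]
    - [0.0004,-0.0015,0,0,0,0,-1]
    - [0.0005,-0.002,0,0,0,0,-1]
    - [0.0006,-0.0025,0,0,0,0,-1]
    - [0.0007,-0.003,0,0,0,0,-1]
    - [0.0009,-0.0035,0,0,0,0,-1]
    - [0.001,-0.004,0,0,0,0,-1]

```text
time_s: 24.02
ee_pos: [0.4976, 0.0242, 0.0484]
eef_rot: [3.141, 0.004, 0.243]
force: [-3.7, 4.5, 2.0]
grip_width: 0.0117
```

Request:
servo_tool:
  rows:
    - [0.0001,-0.0005,0,0,0,0,-1]
    - [0.0002,-0.001,0,0,0,0,-1]
    - [0.0004,-0.0015,0,0,0,0,-1]
    - [0.0005,-0.002,0,0,0,0,-1]
    - [0.0006,-0.0025,0,0,0,0,-1]
    - [0.0007,-0.003,0,0,0,0,-1]
    - [0.0009,-0.0035,0,0,0,0,-1]
    - [0.001,-0.004,0,0,0,0,-1]

```text
time_s: 24.68
ee_pos: [0.4985, 0.0205, 0.0484]
eef_rot: [3.141, 0.004, 0.244]
force: [-3.2, 7.9, 2.4]
grip_width: 0.0117
```

Request:
servo_tool:
  rows:
    - [0.0001,-0.0005,0,0,0,0,-1]
    - [0.0002,-0.001,0,0,0,0,-1]
    - [0.0004,-0.0015,0,0,0,0,-1]
    - [0.0005,-0.002,0,0,0,0,-1]
    - [0.0006,-0.0025,0,0,0,0,-1]
    - [0.0007,-0.003,0,0,0,0,-1]
    - [0.0009,-0.0035,0,0,0,0,-1]
    - [0.001,-0.004,0,0,0,0,-1]

```text
time_s: 25.35
ee_pos: [0.4994, 0.0168, 0.0484]
eef_rot: [-3.141, 0.004, 0.244]
force: [-4.0, 6.0, 1.6]
grip_width: 0.0123
```

Request:
servo_tool:
  rows:
    - [0.0001,-0.0005,0,0,0,0,-1]
    - [0.0002,-0.001,0,0,0,0,-1]
    - [0.0004,-0.0015,0,0,0,0,-1]
    - [0.0005,-0.002,0,0,0,0,-1]
    - [0.0006,-0.0025,0,0,0,0,-1]
    - [0.0007,-0.003,0,0,0,0,-1]
    - [0.0009,-0.0035,0,0,0,0,-1]
    - [0.001,-0.004,0,0,0,0,-1]

```text
time_s: 26.02
ee_pos: [0.5004, 0.0127, 0.0484]
eef_rot: [-3.142, 0.004, 0.244]
force: [-2.7, 4.1, 1.7]
grip_width: 0.0118
```

Request:
servo_tool:
  rows:
    - [0.0001,-0.0005,0,0,0,0,-1]
    - [0.0002,-0.001,0,0,0,0,-1]
    - [0.0004,-0.0015,0,0,0,0,-1]
    - [0.0005,-0.002,0,0,0,0,-1]
    - [0.0006,-0.0025,0,0,0,0,-1]
    - [0.0007,-0.003,0,0,0,0,-1]
    - [0.0009,-0.0035,0,0,0,0,-1]
    - [0.001,-0.004,0,0,0,0,-1]

```text
time_s: 26.68
ee_pos: [0.5014, 0.0086, 0.0484]
eef_rot: [3.142, 0.004, 0.244]
force: [-2.0, 1.7, 1.5]
grip_width: 0.012
```

Request:
servo_tool:
  rows:
    - [0.0007,-0.0028,0,0,0,0,-1]
    - [0.0014,-0.0056,0,0,0,0,-1]
    - [0.0021,-0.0084,0,0,0,0,-1]
    - [0.0028,-0.0112,0,0,0,0,-1]
    - [0.0034,-0.014,0,0,0,0,-1]
    - [0.0041,-0.0168,0,0,0,0,-1]
    - [0.0048,-0.0196,0,0,0,0,-1]
    - [0.0055,-0.0224,0,0,0,0,-1]

```text
time_s: 27.35
ee_pos: [0.5069, -0.0141, 0.0484]
eef_rot: [3.142, 0.004, 0.244]
force: [-2.8, 0.1, 0.5]
grip_width: 0.0118
```

Request:
servo_tool:
  rows:
    - [0.0007,-0.0028,0,0,0,0,-1]
    - [0.0014,-0.0056,0,0,0,0,-1]
    - [0.0021,-0.0084,0,0,0,0,-1]
    - [0.0028,-0.0112,0,0,0,0,-1]
    - [0.0034,-0.014,0,0,0,0,-1]
    - [0.0041,-0.0168,0,0,0,0,-1]
    - [0.0048,-0.0196,0,0,0,0,-1]
    - [0.0055,-0.0224,0,0,0,0,-1]

```text
time_s: 28.02
ee_pos: [0.5125, -0.0367, 0.0484]
eef_rot: [-3.141, 0.004, 0.244]
force: [-3.6, 1.8, 2.1]
grip_width: 0.0118
```

Request:
servo_tool:
  rows:
    - [0.0007,-0.0028,0,0,0,0,-1]
    - [0.0014,-0.0056,0,0,0,0,-1]
    - [0.0021,-0.0084,0,0,0,0,-1]
    - [0.0028,-0.0112,0,0,0,0,-1]
    - [0.0034,-0.014,0,0,0,0,-1]
    - [0.0041,-0.0168,0,0,0,0,-1]
    - [0.0048,-0.0196,0,0,0,0,-1]
    - [0.0055,-0.0224,0,0,0,0,-1]

```text
time_s: 28.68
ee_pos: [0.5181, -0.0595, 0.0484]
eef_rot: [3.142, 0.004, 0.244]
force: [-3.1, 1.3, 1.1]
grip_width: 0.0115
```

Request:
servo_tool:
  rows:
    - [0.0007,-0.0028,0,0,0,0,-1]
    - [0.0014,-0.0056,0,0,0,0,-1]
    - [0.0021,-0.0084,0,0,0,0,-1]
    - [0.0028,-0.0112,0,0,0,0,-1]
    - [0.0034,-0.014,0,0,0,0,-1]
    - [0.0041,-0.0168,0,0,0,0,-1]
    - [0.0048,-0.0196,0,0,0,0,-1]
    - [0.0055,-0.0224,0,0,0,0,-1]

```text
time_s: 29.35
ee_pos: [0.5236, -0.0822, 0.0484]
eef_rot: [3.142, 0.004, 0.244]
force: [-3.4, 0.6, 1.6]
grip_width: 0.0116
```

Request:
servo_tool:
  rows:
    - [0.0007,-0.0028,0,0,0,0,-1]
    - [0.0014,-0.0056,0,0,0,0,-1]
    - [0.0021,-0.0084,0,0,0,0,-1]
    - [0.0028,-0.0112,0,0,0,0,-1]
    - [0.0034,-0.014,0,0,0,0,-1]
    - [0.0041,-0.0168,0,0,0,0,-1]
    - [0.0048,-0.0196,0,0,0,0,-1]
    - [0.0055,-0.0224,0,0,0,0,-1]

```text
time_s: 30.02
ee_pos: [0.5291, -0.1049, 0.0484]
eef_rot: [-3.142, 0.004, 0.244]
force: [-2.8, 0.6, 2.3]
grip_width: 0.0117
```

Request:
servo_tool:
  rows:
    - [0.0007,-0.0028,0,0,0,0,-1]
    - [0.0014,-0.0056,0,0,0,0,-1]
    - [0.0021,-0.0084,0,0,0,0,-1]
    - [0.0028,-0.0112,0,0,0,0,-1]
    - [0.0034,-0.014,0,0,0,0,-1]
    - [0.0041,-0.0168,0,0,0,0,-1]
    - [0.0048,-0.0196,0,0,0,0,-1]
    - [0.0055,-0.0224,0,0,0,0,-1]

```text
time_s: 30.68
ee_pos: [0.5347, -0.1276, 0.0484]
eef_rot: [3.142, 0.004, 0.244]
force: [-4.0, 0.6, 2.1]
grip_width: 0.0116
```

Request:
servo_tool:
  rows:
    - [0.0006,-0.0025,0,0,0,0,-1]
    - [0.0012,-0.005,0,0,0,0,-1]
    - [0.0019,-0.0075,0,0,0,0,-1]
    - [0.0025,-0.01,0,0,0,0,-1]
    - [0.003,-0.012,0,0,0,0,-1]
    - [0.0034,-0.014,0,0,0,0,-1]
    - [0.0038,-0.0155,0,0,0,0,-1]
    - [0.0042,-0.017,0,0,0,0,-1]

```text
time_s: 31.35
ee_pos: [0.5389, -0.1447, 0.0484]
eef_rot: [3.142, 0.005, 0.244]
force: [-5.2, 0.7, 2.3]
grip_width: 0.0119
```

Request:
servo_tool:
  rows:
    - [0.0002,-0.001,0,0,0,0,-1]
    - [0.0005,-0.002,0,0,0,0,-1]
    - [0.0007,-0.003,0,0,0,0,-1]
    - [0.001,-0.004,0,0,0,0,-1]
    - [0.0012,-0.0047,0,0,0,0,-1]
    - [0.0013,-0.0054,0,0,0,0,-1]
    - [0.0015,-0.006,0,0,0,0,-1]
    - [0.0016,-0.0065,0,0,0,0,-1]

```text
time_s: 32.02
ee_pos: [0.5405, -0.1513, 0.0484]
eef_rot: [3.142, 0.005, 0.244]
force: [-4.7, 0.8, 2.4]
grip_width: 0.012
```

Request:
servo_tool:
  rows:
    - [0.0001,-0.0004,0,0,0,0,-1]
    - [0.0002,-0.0008,0,0,0,0,-1]
    - [0.0003,-0.0012,0,0,0,0,-1]
    - [0.0004,-0.0016,0,0,0,0,-1]
    - [0.0005,-0.002,0,0,0,0,-1]
    - [0.0006,-0.0024,0,0,0,0,-1]
    - [0.0007,-0.0028,0,0,0,0,-1]
    - [0.0007,-0.003,0,0,0,0,-1]

```text
time_s: 32.68
ee_pos: [0.5411, -0.1537, 0.0484]
eef_rot: [-3.141, 0.005, 0.244]
force: [-5.3, 5.5, 3.8]
grip_width: 0.0116
```

Request:
servo_tool:
  rows:
    - [0.0001,-0.0004,0,0,0,0,-1]
    - [0.0002,-0.0008,0,0,0,0,-1]
    - [0.0003,-0.0012,0,0,0,0,-1]
    - [0.0004,-0.0016,0,0,0,0,-1]
    - [0.0005,-0.002,0,0,0,0,-1]
    - [0.0005,-0.002,0,0,0,0,-1]
    - [0.0005,-0.002,0,0,0,0,-1]
    - [0.0005,-0.002,0,0,0,0,-1]

```text
time_s: 33.35
ee_pos: [0.5413, -0.1548, 0.0484]
eef_rot: [-3.139, 0.005, 0.244]
force: [-6.3, 7.8, 4.3]
grip_width: 0.0118
```

Request:
servo_tool:
  rows:
    - [-0.0013,0.004,0,0,0,0,-1]
    - [-0.0023,0.008,0,0,0,0,-1]
    - [-0.0033,0.012,0,0,0,0,-1]
    - [-0.0043,0.016,0,0,0,0,-1]
    - [-0.0052,0.02,0,0,0,0,-1]
    - [-0.0062,0.024,0,0,0,0,-1]
    - [-0.0072,0.028,0,0,0,0,-1]
    - [-0.0082,0.032,0,0,0,0,-1]

```text
time_s: 34.02
ee_pos: [0.5333, -0.1223, 0.0484]
eef_rot: [-3.139, 0.005, 0.244]
force: [5.6, -0.8, -3.6]
grip_width: 0.0117
```

Request:
servo_tool:
  rows:
    - [-0.001,0.004,0,0,0,0,-1]
    - [-0.002,0.008,0,0,0,0,-1]
    - [-0.003,0.012,0,0,0,0,-1]
    - [-0.0039,0.016,0,0,0,0,-1]
    - [-0.0049,0.02,0,0,0,0,-1]
    - [-0.0059,0.024,0,0,0,0,-1]
    - [-0.0069,0.028,0,0,0,0,-1]
    - [-0.0079,0.032,0,0,0,0,-1]

```text
time_s: 34.68
ee_pos: [0.5255, -0.0899, 0.0484]
eef_rot: [-3.139, 0.004, 0.244]
force: [4.8, -0.9, -3.6]
grip_width: 0.0118
```

Request:
servo_tool:
  rows:
    - [-0.001,0.004,0,0,0,0,-1]
    - [-0.002,0.008,0,0,0,0,-1]
    - [-0.003,0.012,0,0,0,0,-1]
    - [-0.0039,0.016,0,0,0,0,-1]
    - [-0.0049,0.02,0,0,0,0,-1]
    - [-0.0059,0.024,0,0,0,0,-1]
    - [-0.0069,0.028,0,0,0,0,-1]
    - [-0.0079,0.032,0,0,0,0,-1]

```text
time_s: 35.35
ee_pos: [0.5175, -0.0575, 0.0484]
eef_rot: [-3.139, 0.004, 0.244]
force: [6.7, -0.5, -5.6]
grip_width: 0.0114
```

Request:
servo_tool:
  rows:
    - [-0.001,0.004,0,0,0,0,-1]
    - [-0.002,0.008,0,0,0,0,-1]
    - [-0.003,0.012,0,0,0,0,-1]
    - [-0.0039,0.016,0,0,0,0,-1]
    - [-0.0049,0.02,0,0,0,0,-1]
    - [-0.0059,0.024,0,0,0,0,-1]
    - [-0.0069,0.028,0,0,0,0,-1]
    - [-0.0079,0.032,0,0,0,0,-1]

```text
time_s: 36.02
ee_pos: [0.5096, -0.0252, 0.0484]
eef_rot: [-3.14, 0.004, 0.244]
force: [5.8, -1.2, -4.9]
grip_width: 0.0118
```

Now to y ≈ 0.008, then fine steps through the hard spot.

Request:
servo_tool:
  rows:
    - [-0.0008,0.004,0,0,0,0,-1]
    - [-0.0018,0.008,0,0,0,0,-1]
    - [-0.0028,0.012,0,0,0,0,-1]
    - [-0.0037,0.016,0,0,0,0,-1]
    - [-0.0047,0.02,0,0,0,0,-1]
    - [-0.0057,0.024,0,0,0,0,-1]
    - [-0.0067,0.028,0,0,0,0,-1]
    - [-0.0075,0.031,0,0,0,0,-1]

```text
time_s: 36.68
ee_pos: [0.5019, 0.0062, 0.0484]
eef_rot: [-3.14, 0.004, 0.245]
force: [2.7, -2.2, -4.3]
grip_width: 0.0118
```

Request:
servo_tool:
  rows:
    - [-0.0001,0.0005,0,0,0,0,-1]
    - [-0.0002,0.001,0,0,0,0,-1]
    - [-0.0004,0.0015,0,0,0,0,-1]
    - [-0.0005,0.002,0,0,0,0,-1]
    - [-0.0006,0.0025,0,0,0,0,-1]
    - [-0.0007,0.003,0,0,0,0,-1]
    - [-0.0009,0.0035,0,0,0,0,-1]
    - [-0.001,0.004,0,0,0,0,-1]

```text
time_s: 37.35
ee_pos: [0.5011, 0.0098, 0.0484]
eef_rot: [-3.14, 0.004, 0.244]
force: [3.4, -6.8, -3.1]
grip_width: 0.0116
```

Request:
servo_tool:
  rows:
    - [-0.0001,0.0005,0,0,0,0,-1]
    - [-0.0002,0.001,0,0,0,0,-1]
    - [-0.0004,0.0015,0,0,0,0,-1]
    - [-0.0005,0.002,0,0,0,0,-1]
    - [-0.0006,0.0025,0,0,0,0,-1]
    - [-0.0007,0.003,0,0,0,0,-1]
    - [-0.0009,0.0035,0,0,0,0,-1]
    - [-0.001,0.004,0,0,0,0,-1]

```text
time_s: 38.02
ee_pos: [0.5003, 0.013, 0.0484]
eef_rot: [-3.141, 0.004, 0.244]
force: [3.6, -7.7, -4.6]
grip_width: 0.012
```

Request:
servo_tool:
  rows:
    - [-0.0001,0.0005,0,0,0,0,-1]
    - [-0.0002,0.001,0,0,0,0,-1]
    - [-0.0004,0.0015,0,0,0,0,-1]
    - [-0.0005,0.002,0,0,0,0,-1]
    - [-0.0006,0.0025,0,0,0,0,-1]
    - [-0.0007,0.003,0,0,0,0,-1]
    - [-0.0009,0.0035,0,0,0,0,-1]
    - [-0.001,0.004,0,0,0,0,-1]

```text
time_s: 38.68
ee_pos: [0.4994, 0.0164, 0.0484]
eef_rot: [3.141, 0.004, 0.243]
force: [3.4, -6.5, -3.1]
grip_width: 0.0117
```

Request:
servo_tool:
  rows:
    - [-0.0001,0.0005,0,0,0,0,-1]
    - [-0.0002,0.001,0,0,0,0,-1]
    - [-0.0004,0.0015,0,0,0,0,-1]
    - [-0.0005,0.002,0,0,0,0,-1]
    - [-0.0006,0.0025,0,0,0,0,-1]
    - [-0.0007,0.003,0,0,0,0,-1]
    - [-0.0009,0.0035,0,0,0,0,-1]
    - [-0.001,0.004,0,0,0,0,-1]

```text
time_s: 39.35
ee_pos: [0.4986, 0.02, 0.0485]
eef_rot: [3.141, 0.003, 0.243]
force: [3.9, -7.7, -3.9]
grip_width: 0.0116
```

Request:
servo_tool:
  rows:
    - [-0.0001,0.0005,0,0,0,0,-1]
    - [-0.0002,0.001,0,0,0,0,-1]
    - [-0.0004,0.0015,0,0,0,0,-1]
    - [-0.0005,0.002,0,0,0,0,-1]
    - [-0.0006,0.0023,0,0,0,0,-1]
    - [-0.0006,0.0023,0,0,0,0,-1]
    - [-0.0006,0.0023,0,0,0,0,-1]
    - [-0.0006,0.0023,0,0,0,0,-1]

```text
time_s: 40.02
ee_pos: [0.4981, 0.0222, 0.0485]
eef_rot: [3.141, 0.003, 0.243]
force: [3.6, -3.7, -3.6]
grip_width: 0.0116
```

Request:
servo_tool:
  rows:
    - [0,0,0,0,0,0,-0.4]
    - [0,0,0,0,0,0,-0.2]
    - [0,0,0,0,0,0,0.1]
    - [0,0,0,0,0,0,0.1]
    - [0,0,0,0,0,0,0.1]
    - [0,0,0,0,0,0,0.1]
    - [0,0,0,0,0,0,0.1]
    - [0,0,0,0,0,0,0.1]

```text
time_s: 40.68
ee_pos: [0.498, 0.0222, 0.0484]
eef_rot: [3.141, 0.003, 0.243]
force: [0.1, -0.2, -0.1]
grip_width: 0.0518
```

Released; lift straight up.

Request:
servo_tool:
  rows:
    - [0,0,0.01,0,0,0,0.1]
    - [0,0,0.025,0,0,0,0.1]
    - [0,0,0.045,0,0,0,0.1]
    - [0,0,0.07,0,0,0,0.1]
    - [0,0,0.095,0,0,0,0.1]
    - [0,0,0.12,0,0,0,0.1]
    - [0,0,0.13,0,0,0,0.1]
    - [0,0,0.13,0,0,0,0.1]

```text
time_s: 41.35
ee_pos: [0.499, 0.0222, 0.1809]
eef_rot: [3.14, -0.001, 0.243]
force: [-0.1, -0.3, 0.7]
grip_width: 0.0515
```

Run:
```python
from h import *
for n in ("side","top"):
    c=cams.camera(n); cv2.imwrite(f'pics/{n}5.png',c['image'][:,:,::-1])
    for r in cams.place_of(c,"grip_tab")[:2]:
        uv=np.array(r['at'])*[560,420]; print(n,round(r['p'],2),uv.round(1),atz(c,uv,.116).round(4))
o=ctrl.get_obs();print(o['ee_pos'],o['force'],o['time_s'],o['joint_vel'].round(3))
```

```text
side 0.66 [340.6 207.3] [0.4934 0.0221 0.116 ]
[0.49735125 0.02219507 0.17688579] [-0.6104222  -0.58298725 -0.69602948] 41.55 [ 0.001  0.004 -0.003 -0.002  0.002 -0.002]
```

View pics/side5.png

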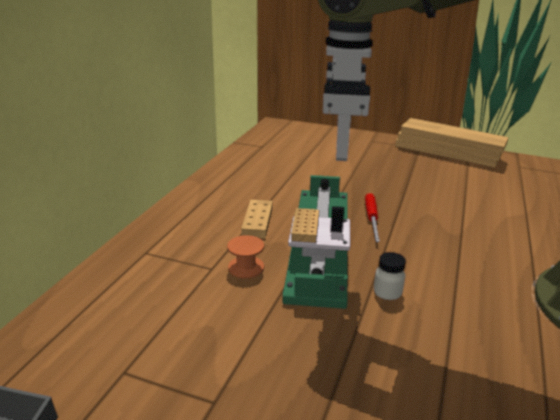

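View pics/top5.png

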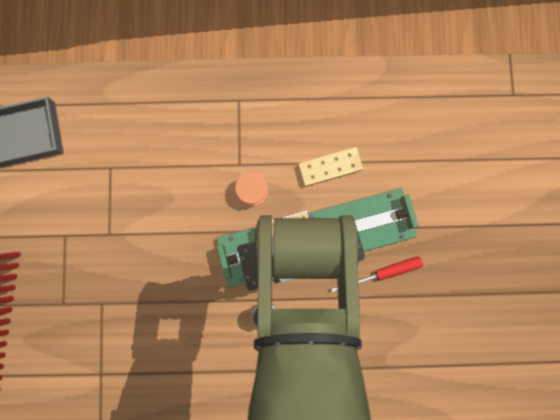

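The side view shows the tab at pixel (340, 207), standing at y ≈ 0.022 m. The fingers are well clear at row 160, and the spool, block, jar and screwdriver are where they were. Handing in.

```bash
python3 -c "
from station import hand_in
print(hand_in())"
```

```text
the job is handed in; nothing more can be done
None
```

I stroked the carriage gently to the left buffer, then all the way back to the right buffer. I left it standing on the hardest-dragging spot, let go, and handed the job in at about 41.6 s of the 54 s allowed; no verdict is reported.

- **Buffers:** the wrist read about 7 N along the travel at the left buffer, plus one slightly firmer press with its peak not read. At the right it read about 9 N. Both figures include the drag and are well under the 20 N ramming limit.
- **Stickiest spot:** drag was 5–9 N along the travel there and about 1–3 N everywhere else. It set in at tool y ≈ 0.0075 m moving left and ≈ 0.037 m moving right, so the middle is at y ≈ 0.022 m, about 59 mm left of mid travel. I released the carriage with the tool at y = 0.0222 m.
- **Last checks:** the side camera put the tab at y ≈ 0.022 m, and the gripper was clear above it with about zero wrist force. The spool, spare block, jar and screwdriver looked unmoved.

**What disagreed:**
- The reported tool height read about 40 mm lower than the camera showed. The first grasp closed on air above the tab, and I corrected it from the picture.
- The steady drag read 5–8 N rather than the stated 9 N, and I never saw the 15 N entry peak. Forces were only read at the end of each move and were noisy.
- I did not clearly pick out the light spots; a faint rise near y = -0.044 m may be one.
- In the final top view the arm hid the tab, so that camera gave no second reading.

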